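# Close up a row of stock boxes and lock it with the sliding end stop

### The job

Take the loose blue stock box from the table and put it on the sloped rack beside the two blue boxes there, lying flat on the deck with its front end against the front lip, and push it sideways flush against its neighbour so that no gap is left. Then, with the box in place, slide the yellow end stop along the rack until it touches the box, and let go. Leave the row, the red box and everything else where they are.

Things in the scene. Friction and masses are not known exactly. Their poses are not given: they have to be found in the camera images.
- deck: Fixed steel deck of the rack, leaning 28 deg towards the robot. Origin on its surface; x up the slope, y along the row (robot's left), z out of the deck. Surface x -60..90, y -220..166 mm. Front lip: inner face x = -60, 22 mm high. Cheek plate at y = 160, 45 mm high. Boxes stand with their axes along the deck's (x = -5 when against the lip)
- box_next: Second blue stock box in the row, loose, on the deck against the lip; the neighbour to butt against, on its -y side. 110 (x) x 70 (y) x 55 mm (z) rigid lidded box; along the middle of its lid a grip rib, 60 mm (x) x 14 mm (y), 55 to 89 mm above the underside. Origin: centre of underside, z out of the lid
- box_end: First blue stock box of the row, loose, on the deck between the cheek plate and box_next. Same box: 110 (x) x 70 (y) x 55 mm (z) rigid lidded box; along the middle of its lid a grip rib, 60 mm (x) x 14 mm (y), 55 to 89 mm above the underside. Origin: centre of underside, z out of the lid
- box_loose: The blue stock box that stands upright on the table, to the robot's right, about 0.32 kg (may differ by a third). 110 (x) x 70 (y) x 55 mm (z) rigid lidded box; along the middle of its lid a grip rib, 60 mm (x) x 14 mm (y), 55 to 89 mm above the underside. Origin: centre of underside, z out of the lid. The box is the same either way round
- box_red: Bystander: a red stock box of the same shape on the table near the loose blue one, in either order. Leave it. 110 (x) x 70 (y) x 55 mm (z) rigid lidded box; along the middle of its lid a grip rib, 60 mm (x) x 14 mm (y), 55 to 89 mm above the underside. Origin: centre of underside, z out of the lid
- stop (a joint): Position of the yellow end stop on its track along the deck's y, in m: 0 is farthest from the row, growing towards the row (deck +y), at most 0.12. It slides with about 2.5 N of friction and stays where it is left. It starts 0 to 0.05
- stop_face (a point): Centre of the face of the stop's yellow blade that looks towards the row (deck +y). In the deck frame it lies at x = -2 mm, z = 26 mm, y = -150 mm + joint. The blade is 110 mm long along the slope, 6 mm thick and its top is 51 mm above the deck; a low yellow foot reaches 55 mm from the face to deck -y
- stop_grip (a point): Point in the black upright grip of the stop, where to pinch or push it: 35 mm to deck -y of the blade face and 76 mm out of the deck. The grip is 16 mm thick along deck y, 40 mm along deck x, its top 90 mm out of the deck
- mug: Bystander: white mug, 80 mm wide, 95 mm high. Origin: centre of underside
- tape: Bystander: roll of brown tape lying flat, 100 mm wide, 48 mm high. Origin: centre of underside
- driver: Bystander: screwdriver lying on the table in front of the rack, about 200 mm long
- scanner: Bystander: yellow and black hand scanner lying on the table, about 190 mm long, 35 mm high
- carton: Bystander: small brown carton, 100 x 140 x 70 mm. Origin: centre of underside
Mind the look-alikes: they are no part of the job. What is shaped like the box_loose but pink is not meant.

How it is judged:
By the outcome, as a careful person would: the job done as asked, in the order asked, and still so for the second after the job is handed in, with the robot touching nothing.
It also fails if it takes over 58 s, if anything falls off the work surface, if the arm or the gripper's body presses on something with over 40 N, if the wrist force passes 120 N, or if a joint passes its speed limit or range.

### The arm

A 6-joint arm with a two-finger parallel gripper is mounted at the origin on the work surface. World frame = base frame: x ahead of the robot, y to its left, z up, the work surface at z = 0. Lengths are in m, angles in degrees, forces in N, time in s.
With the tool pointing down it reaches from about 0.375 to 0.925 m from the base axis. Payload 5.7 kg.
Tool frame: the origin (TCP) lies midway between the tips of the shut fingers; the grasp point (between the pads) lies 19 mm behind it; z points along the fingers, y is the direction in which the jaws open and shut (so a half turn about z gives the same grasp; the last joint's range is limited). The gripper opens to 88 mm and grips with 3 to 60 N. Pads are 20 mm wide; open, the fingers measure 115 mm over their backs; the gripper's body (75 mm by 178 mm) begins 61 mm behind the grasp point.
Start: joints at [69.609, 20.558, 86.54, -0, 72.909, -6.595], TCP at [0.143, 0.583, 0.223] pointing down, gripper open.
Joint ranges: [-170.27, 170.27], [-57.76, 135], [12.27, 136.19], [-55.21, 235.2], [11.17, 155.16], [-170.74, 170.74]. Speed limits (degrees/s): [136.94, 136.94, 180, 180, 180, 180].

### API

Orientations are given as a 3x3 rotation matrix whose columns are the frame's x, y, z axes.
In Python, from workcell import bot gives the robot as it stands.
- The arm moves only by the tool servo_tool, never from a script. Its argument "deltas" is a list of rows, each a list of 5 numbers: the shift along the tool's x, y, z in mm, then the turn about the tool's z in degrees, then the finger opening in mm, from 0 to 87.8. A call has 1 to 20 rows; each row shifts and turns the commanded pose from where the row before left it, along the tool's axes as they then stand; what a row does not reach is not made up. A row lasts 1/8 s, in which the tool goes at most 62.5 mm and 10.7 degrees, less where a joint would pass 70% of its speed; a pose out of reach is approached as far as the arm can. A call is refused whole if a number of a shift passes 62.5 or a number of a turn 10.7, either way. A call with a gripper value outside its range is refused whole. The fingers move at their own pace and stop on an object; "newtons" is the grip in N (left out, the last holds). Time passes only in rows, so rows that do not move let the fingers close. It gives the time, the measured TCP pose, the force and the opening at its end, in the units of the state.
- bot.get_state(): the state, without advancing time (a new reading comes with each control period).
- bot.grab_frame(name): name is "side" or "top" or "wrist"; returns a dict with "img" (400x640x3 uint8, blue, green, red), "range_z" (400x640 float32, m along the optical axis (not along the pixel's ray), 0 where there is no reading), "K" (3x3 intrinsics, pixels), "k1" (the pictures are not rectified: a ray, as slopes to the right and down, at radius r is drawn at 1 + k1 r^2 times it, then the intrinsics apply), "R" (3x3) and "t" (3): a world point X has camera coordinates R X + t; the wrist camera has in their place "tool_from_camera" (4x4, takes a point from camera to tool coordinates, whose origin is the TCP and whose axes are the flange's). Camera axes: x right, y down, z forward; pixel columns grow to the right and rows downward; lengths in m; the calibration is good to about 2 mm. A picture is of the moment at which its call begins: read the wrist's pose just before it.
- bot.job_done(): hands the job in, once; it reports no verdict.
Trained networks look in the newest picture that a camera, given by its name, has taken for a name from the list of things; names that differ only in an ending like _2 or _b are one class to them, and where a whole thing is asked for, a point or a joint stands for the part that bears it (a point fixed in the world has none). Each returns a list of dicts, best first, with "conf" (0 to 1); they miss things now and then, are a little off and sometimes report something else, mostly with a low value. They report only what shows in the picture. A call takes as long as a camera call. They do not tell look-alikes from the thing itself.
- bot.boxes_of(label, camera): "point" ([column, row] as shares, 0 to 1, of the picture: columns of its width, rows of its height, amid what is visible of it).
- bot.pinpoint(label, camera): "point" ([column, row] as shares, 0 to 1, of the picture: columns of its width, rows of its height: a listed point, or the origin of a listed thing).
The state is a dict: "clock": time; "joints": joint angles; "joint_vel": joint speeds; "tau": joint torques, N m; "ee_pos": TCP position; "tool_rot": TCP orientation; "contact_force": force on the tool from outside, world axes, zero at the start; "torque": the same for the moment, N m; "grip_width": finger opening in m.
Only numpy, scipy, OpenCV 4.12 (cv2) and the standard library are available. Lean on these libraries where they do the work, as an engineer would, in place of code of your own. Each camera call takes 0.05 s, during which the arm holds its last target. There are 200 camera calls.

## Working session

There is one attempt and no reset: what is moved stays moved. The work goes in short steps, Python scripts to look and compute and a tool call to move; the robot and the scene stay as the last step left them, time stands still between calls to the robot, and variables do not carry over. Pictures are saved under pics/ and viewed, on a budget of 10 in all, crops included, one or two more only if the job needs it, and the job is handed in when it is done.

Besides the shell and the picture viewer there is one more tool, called as name([rows], argument=value, ...), one row to a line, values as JSON. servo_tool: Moves the arm, as the interface text tells. Its arguments: {"type":"object","properties":{"deltas":{"type":"array","items":{"type":"array","items":{"type":"number"}}},"newtons":{"type":"number"}},"required":["deltas"]}

```bash
ls; mkdir -p pics; cat > h.py <<'E'
import numpy as np, cv2
from workcell import bot
np.set_printoptions(precision=4,suppress=True)
def ray(f,u,v):
    p=cv2.undistortPoints(np.array([[[u,v]]],float),f["K"],np.array([f["k1"],0,0,0.]))[0,0]
    return np.array([p[0],p[1],1.])
def c2w(f,st=None):
    if "R" in f:
        R=np.array(f["R"]);return R.T,-R.T@np.array(f["t"])
    T=np.array(f["tool_from_camera"]);R=np.array(st["tool_rot"]);return R@T[:3,:3],R@T[:3,3]+np.array(st["ee_pos"])
def world(f,u,v,st=None):
    w=f["range_z"][max(0,int(v)-1):int(v)+2,max(0,int(u)-1):int(u)+2];z=np.median(w[w>0]) if (w>0).any() else np.nan
    R,o=c2w(f,st);return R@(ray(f,u,v)*z)+o
def cloud(f,st=None):
    v,u=np.mgrid[0:400,0:640];p=cv2.undistortPoints(np.stack([u,v],-1).reshape(-1,1,2).astype(float),f["K"],np.array([f["k1"],0,0,0.])).reshape(400,640,2)
    z=f["range_z"];P=np.dstack([p*z[...,None],z]);R,o=c2w(f,st);W=P@R.T+o;W[z<=0]=np.nan;return W
def project(f,X,st=None):
    R,o=c2w(f,st);c=R.T@(np.array(X)-o);s=c[:2]/c[2];s=s*(1+f["k1"]*(s@s));return np.array(f["K"])[:2,:2]@s+np.array(f["K"])[:2,2]
E
cat > a.py <<'E'
from h import *
s=bot.get_state();print({k:np.array(v) for k,v in s.items()})
for c in ("top","side"):
    f=bot.grab_frame(c);cv2.imwrite(f"pics/{c}0.png",f["img"]);np.save(f"{c}0.npy",f,allow_pickle=True)
    print(c,c2w(f)[1],f["K"][0][0])
    for n in "deck box_next box_loose box_red stop stop_face stop_grip".split():
        for fn in ("boxes_of","pinpoint"):
            try: r=getattr(bot,fn)(n,c)
            except Exception as e: print(n,e);continue
            for d in r[:4]:
                u,v=d["point"][0]*640,d["point"][1]*400
                print(n,fn,round(d["conf"],2),round(u),round(v),world(f,min(u,638),min(v,398)))
E
python3 a.py
```

```text
pics
{'clock': array(0.), 'joints': array([69.6056, 20.5987, 86.5974,  0.0008, 72.9092, -6.5969]), 'joint_vel': array([-0.0325,  0.105 ,  0.0528,  0.1163,  0.061 ,  0.0322]), 'tau': array([ -0.0026, -51.538 , -27.0716,   0.067 ,   0.0353,  -0.0002]), 'ee_pos': array([0.1429, 0.582 , 0.2218]), 'tool_rot': array([[-0.9711,  0.2385, -0.0007],
       [ 0.2385,  0.9711, -0.0017],
       [ 0.0002, -0.0018, -1.    ]]), 'contact_force': array([ 0.4709, -0.3469, -0.4059]), 'torque': array([0.0371, 0.013 , 0.0234]), 'grip_width': array(0.0877)}
top [ 0.3926 -0.0012  1.2339] 395.45874114693464
deck boxes_of 0.7 278 168 [0.5955 0.1232 0.0768]
deck boxes_of 0.43 317 244 [0.3762 0.0027 0.0271]
deck pinpoint 0.93 251 180 [0.5594 0.2036 0.064 ]
box_next boxes_of 0.91 233 185 [0.5367 0.2421 0.1211]
box_next boxes_of 0.59 367 120 [ 0.7707 -0.1465  0.0071]
box_next pinpoint 0.8 232 180 [0.5504 0.2447 0.126 ]
box_next pinpoint 0.68 364 123 [ 0.7597 -0.1374  0.0065]
box_loose boxes_of 0.83 312 110 [0.7806 0.0271 0.0568]
box_loose boxes_of 0.82 437 183 [ 0.5665 -0.3554  0.0552]
box_loose boxes_of 0.74 455
[... 1656 characters left out ...]
22 374 [ 0.3812 -0.4377  0.0542]
box_loose pinpoint 0.69 395 333 [ 0.5505 -0.3928  0.0536]
box_red boxes_of 0.95 356 278 [ 0.5157 -0.2346  0.0545]
box_red pinpoint 0.86 355 285 [ 0.5136 -0.2398  0.035 ]
stop boxes_of 0.91 342 194 [0.5574 0.0242 0.0973]
stop boxes_of 0.18 400 327 [ 0.5673 -0.3819  0.0537]
stop it knows: box_end, box_loose, box_next, box_red, carton, deck, driver, mug, scanner, stop_face, stop_grip, tape
stop_face boxes_of 0.86 341 194 [0.5565 0.0242 0.0971]
stop_face boxes_of 0.45 430 230 [ 0.7421 -0.1591  0.0811]
stop_face pinpoint 0.96 339 189 [0.5499 0.0215 0.1201]
stop_grip boxes_of 0.87 341 193 [0.5545 0.0236 0.1021]
stop_grip pinpoint 0.94 335 186 [0.5361 0.0217 0.1341]
```

View pics/top0.png

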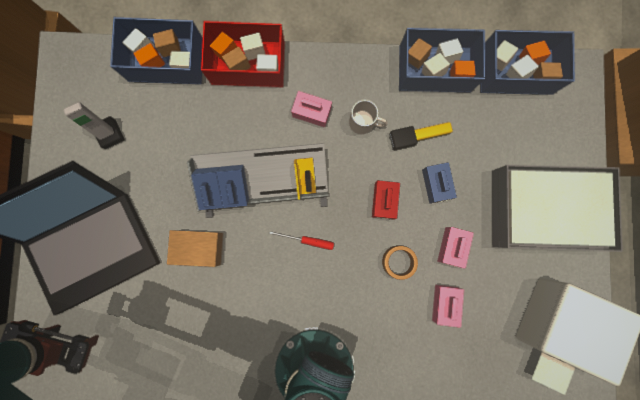

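View pics/side0.png

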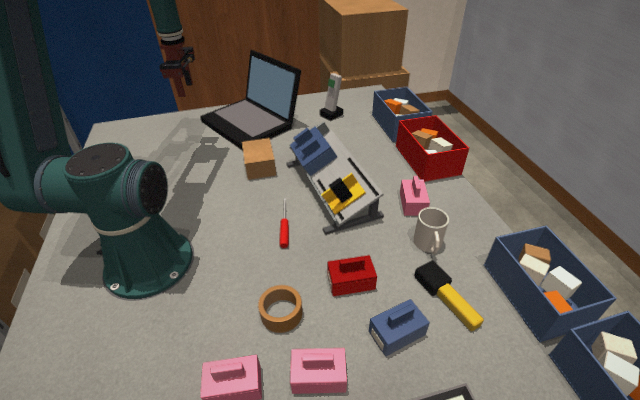

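The blue box standing loose on the table is at top (439,182) and side (400,327). The same-shaped pink ones are at top (312,108), (457,247) and (449,305), and the red one is at (385,199). Only the one at (439,182) is blue, so that is the target. Next I'll fit its pose and the deck's, with one enlarged crop to confirm.

```bash
cat > m.py <<'E'
from h import *
fs={c:np.load(f"{c}0.npy",allow_pickle=True).item() for c in("top","side")}
f=fs["top"];W=cloud(f);img=f["img"]
hsv=cv2.cvtColor(img,cv2.COLOR_BGR2HSV)
# deck plane: gray points around deck
reg=np.zeros((400,640),bool);reg[155:205,245:295]=1
P=W[reg];P=P[np.isfinite(P).all(1)]
best=None;rng=np.random.default_rng(0)
for _ in range(500):
    a=P[rng.choice(len(P),3,replace=False)];n=np.cross(a[1]-a[0],a[2]-a[0]);n/=np.linalg.norm(n)+1e-12;n*=np.sign(n[2])
    if n[2]>.95: continue
    k=abs((P-a[0])@n)<.003
    if best is None or k.sum()>best.sum(): best=k
Q=P[best];c=Q.mean(0);n=np.linalg.svd(Q-c)[2][2];n*=np.sign(n[2])
print("deck n",n,"tilt",np.degrees(np.arccos(n[2])),len(Q),"of",len(P))
yaw=np.arctan2(-n[1],-n[0]);print("deck yaw",np.degrees(yaw))
t=np.radians(28);R=np.array([[np.cos(yaw)*np.cos(t),-np.sin(yaw),-np.cos(yaw)*np.sin(t)],[np.sin(yaw)*np.cos(t),np.cos(yaw),-np.sin(yaw)*np.sin(t)],[np.sin(t),0,np.cos(t)]])
D=(W-c)@R  # deck coords up to offset
def h(name,x,b):
    a,e=np.histogram(x,bins=b);print(name,[(round(float(v)*1e3),int(k)) for v,k in zip(e[:-1],a) if k>0])
m=np.zeros((400,640),bool);m[135:215,185:330]=1
blue=m&(hsv[...,0]>100)&(hsv[...,0]<130)&(hsv[...,1]>70)&np.isfinite(D[...,0])
yel=m&(hsv[...,0]>20)&(hsv[...,0]<35)&(hsv[...,1]>120)&np.isfinite(D[...,0])
d=D[blue]
h("blue z",d[:,2],np.arange(-.02,.12,.005))
lid=d[(abs(d[:,2]-.055)<.006)];rib=d[(abs(d[:,2]-.089)<.006)]
h("lid x",lid[:,0],np.arange(-.3,.3,.005));h("lid y",lid[:,1],np.arange(-.3,.3,.005))
h("rib x",rib[:,0],np.arange(-.3,.3,.005));h("rib y",rib[:,1],np.arange(-.3,.3,.003))
y=D[yel];h("yel z",y[:,2],np.arange(-.02,.12,.005));yy=y[y[:,2]>.042];h("blade y",yy[:,1],np.arange(-.3,.3,.002));h("blade x",yy[:,0],np.arange(-.3,.3,.01))
g=D[m&(abs(D[...,2])<.004)];h("deck x",g[:,0],np.arange(-.3,.3,.01));h("deck y",g[:,1],np.arange(-.3,.3,.01))
lp=D[m&(abs(D[...,2]-.022)<.005)];h("z22 x",lp[:,0],np.arange(-.3,.3,.005))
ck=D[m&(abs(D[...,2]-.045)<.004)&(hsv[...,1]<60)];h("cheek y",ck[:,1],np.arange(-.3,.3,.004))
np.savez("deck.npz",c=c,R=R)
# loose box
m=np.zeros((400,640),bool);m[155:210,418:465]=1
b=m&(hsv[...,0]>100)&(hsv[...,0]<130)&(hsv[...,1]>70)
L=W[b];L=L[np.isfinite(L).all(1)]
h("loose z",L[:,2],np.arange(0,.11,.005))
for nm,z0 in(("lid",.055),("rib",.089)):
    k=L[abs(L[:,2]-z0)<.006];r=cv2.minAreaRect((k[:,:2]*1e3).astype(np.float32));print(nm,len(k),r)
print(W[180:220,370:400][np.nanargmax(W[180:220,370:400,2])//30,0])
cv2.imwrite("pics/crop.png",np.hstack([cv2.resize(img[130:240,360:480],(480,440),interpolation=cv2.INTER_CUBIC),cv2.resize(img[140:215,185:265],(300,440))]))
E
python3 m.py
```

```text
deck n [-0.4677 -0.0559  0.8821] tilt 28.098917448508452 1692 of 2497
deck yaw 6.813605556137819
blue z [(45, 9), (50, 583), (55, 710), (60, 16), (70, 1), (75, 1), (80, 7), (85, 133), (90, 52)]
lid x [(-70, 9), (-65, 68), (-60, 67), (-55, 48), (-50, 46), (-45, 51), (-40, 48), (-35, 45), (-30, 50), (-25, 50), (-20, 44), (-15, 49), (-10, 52), (-5, 48), (0, 51), (5, 51), (10, 64), (15, 77), (20, 86), (25, 83), (30, 85), (35, 84), (40, 53)]
lid y [(70, 28), (75, 63), (80, 67), (85, 62), (90, 68), (95, 35), (100, 18), (105, 19), (110, 22), (115, 30), (120, 56), (125, 64), (130, 65), (135, 58), (140, 65), (145, 66), (150, 63), (155, 60), (160, 64), (165, 40), (170, 26), (175, 22), (180, 19), (185, 23), (190, 27), (195, 59), (200, 68), (205, 51), (210, 1)]
rib x [(-45, 5), (-40, 15), (-35, 15), (-30, 15), (-25, 17), (-20, 16), (-15, 18), (-10, 14), (-5, 18), (0, 17), (5, 16), (10, 14), (15, 11)]
rib y [(99, 12), (102, 19), (105, 23), (108, 22), (111, 13), (171, 19), (174, 23), (177, 23), (180, 24), (183, 13)]
yel z [(-5, 5), (0, 11), (5, 185), (10, 162), (15, 3), (20, 1), (25, 1), (35, 1), 
[... 915 characters left out ...]
2), (210, 28)]
z22 x [(-75, 78), (-70, 105), (-65, 2), (-60, 1), (-50, 1), (-45, 4), (-25, 2), (-15, 2), (-10, 1), (-5, 2), (0, 1), (5, 2), (10, 6), (15, 3), (30, 2), (35, 2), (40, 51), (45, 5), (50, 3), (60, 2), (65, 1), (70, 1), (75, 2)]
cheek y [(-116, 1), (-112, 4), (68, 18), (72, 3), (88, 1), (120, 1), (148, 2), (152, 1), (180, 1), (196, 1), (208, 1), (212, 15), (216, 58), (220, 2)]
loose z [(50, 32), (55, 52), (60, 4), (85, 7), (90, 6), (95, 1)]
lid 87 ((571.0250854492188, -365.2954406738281), (104.53544616699219, 66.4115219116211), 13.680811882019043)
rib 13 ((567.5440673828125, -370.6260681152344), (44.65277099609375, 4.3664374351501465), 10.270966529846191)
[ 0.4938 -0.1607  0.0038]
```

View pics/crop.png

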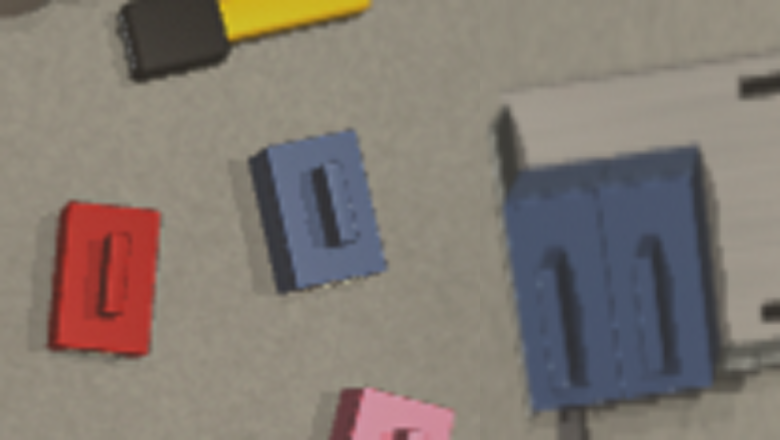

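The crop confirms it: the blue box is at crop (318,210), beside the red one at (105,280), and nothing else nearby is blue. The deck fit gives 28.1° tilt and about 6.8° yaw, which matches the sizes given. I'll move over the rack at a safe height to the loose box.

servo_tool([
  [-56,-14,-7,0,87],
  [-56,-14,-7,0,87],
  [-56,-14,-7,0,87],
  [-56,-14,-7,0,87],
  [-56,-14,-7,0,87],
  [-56,-14,-5,0,87],
  [-30,-44,0,0,87],
  [-30,-44,0,0,87],
  [-30,-44,0,0,87],
  [-30,-44,0,0,87],
  [-30,-44,0,0,87],
  [-30,-44,0,0,87],
  [-30,-44,0,0,87],
  [-30,-44,0,0,87],
  [-8,-53,0,0,87],
  [-8,-53,0,0,87],
  [-8,-53,0,0,87],
  [-8,-53,0,0,87],
  [-8,-53,0,0,87],
  [-8,-53,0,0,87],
], newtons=25)

```text
clock: 3.9
ee_pos: [0.569, -0.3001, 0.2628]
tool_rot: [[-0.971, 0.239, 0.0], [0.239, 0.971, -0.0], [-0.0, -0.0, -1.0]]
contact_force: [1.2, -0.7, 0.2]
grip_width: 0.0869
```

servo_tool([
  [0,-30,0,-9.2,87],
  [0,-30,0,-9.2,87],
  [0,0,0,-9.2,87],
  [0,0,0,0,87],
])

```text
clock: 4.4
ee_pos: [0.5595, -0.3578, 0.2625]
tool_rot: [[-0.972, -0.236, -0.0], [-0.236, 0.972, 0.0], [0.0, 0.0, -1.0]]
contact_force: [-0.3, 1.2, -0.2]
grip_width: 0.0869
```

```bash
cat > w.py <<'E'
from h import *
def goto(s,p,yaw):  # total deltas in tool axes; yaw=dir of box x axis (deg)
    R=np.array(s["tool_rot"]);y=np.degrees(np.arctan2(R[1,1],R[0,1]))-90
    e=(yaw-y+90)%180-90
    print("shift mm",R.T@(np.array(p)-s["ee_pos"])*1e3,"turn",-e,"tool at",np.array(s["ee_pos"]),"yaw",y)
E
python3 - <<'E'
from w import *
s=bot.get_state();f=bot.grab_frame("wrist");cv2.imwrite("pics/w1.png",f["img"])
np.save("w1.npy",{**f,"s":s},allow_pickle=True)
W=cloud(f,s);hsv=cv2.cvtColor(f["img"],cv2.COLOR_BGR2HSV)
b=(hsv[...,0]>100)&(hsv[...,0]<130)&(hsv[...,1]>70)&np.isfinite(W[...,2])&(abs(W[...,0]-.57)<.1)&(abs(W[...,1]+.365)<.1)
L=W[b]
for nm,z0 in(("lid",.055),("rib",.089)):
    k=L[abs(L[:,2]-z0)<.006];print(nm,len(k),cv2.minAreaRect((k[:,:2]*1e3).astype(np.float32)),np.median(k[:,2]) if len(k) else 0)
print(s["clock"],s["joints"]);goto(s,[.571,-.368,.062],12)
E
```

```text
lid 1068 ((570.1837768554688, -366.088623046875), (107.83161163330078, 67.38946533203125), 13.155072212219238) 0.05610007887360757
rib 247 ((571.0702514648438, -366.4369812011719), (58.727561950683594, 13.53084659576416), 12.754434585571289) 0.09011198977614315
4.4 [ -38.5533   24.2068   74.9877    0.001    80.8236 -142.2315]
shift mm [ -8.7833 -12.6822 200.476 ] turn 1.6780481836061227 tool at [ 0.5595 -0.3578  0.2625] yaw 13.678048183606123
```

View pics/w1.png

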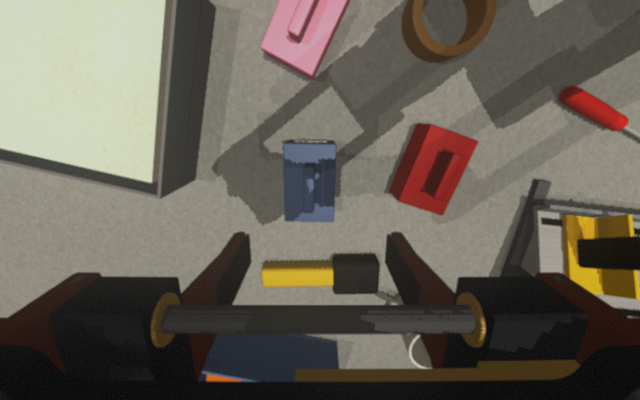

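The wrist view shows the blue box at (310,180), with the red one at (435,168) well clear. The rib measures 59×13.5 mm at (0.571, -0.366), yaw 12.8°, height 90 mm, which is consistent. I'll descend and grip.

servo_tool([
  [-5,-6,50,0.8,60],
  [-4,-5,50,0,40],
  [0,0,50,0,40],
  [0,0,40,0,40],
  [0,0,10,0,40],
  [0,0,0,0,40],
  [0,0,0,0,0],
  [0,0,0,0,0],
  [0,0,0,0,0],
  [0,0,0,0,0],
], newtons=25)

```text
clock: 5.7
ee_pos: [0.5716, -0.3667, 0.0638]
tool_rot: [[-0.974, -0.225, 0.001], [-0.225, 0.974, -0.001], [-0.001, -0.002, -1.0]]
contact_force: [-0.3, -0.8, 5.8]
grip_width: 0.0141
```

servo_tool([
  [0,0,-10,0,0],
  [0,0,-40,0,0],
  [0,0,-60,0,0],
  [0,0,-60,0,0],
  [0,0,-20,0,0],
  [0,0,0,0,0],
])

```text
clock: 6.45
ee_pos: [0.5716, -0.3665, 0.2548]
tool_rot: [[-0.974, -0.225, 0.003], [-0.225, 0.974, -0.002], [-0.002, -0.003, -1.0]]
contact_force: [-0.6, -0.9, -3.3]
grip_width: 0.0137
```

```bash
python3 - <<'E'
from w import *
d=np.load("deck.npz");c,R=d["c"],d["R"];f=np.load("top0.npy",allow_pickle=True).item()
# check yaw with row: lid rectangle in D coords
D=(cloud(f)-c)@R;hsv=cv2.cvtColor(f["img"],cv2.COLOR_BGR2HSV)
b=(hsv[...,0]>100)&(hsv[...,0]<130)&(hsv[...,1]>70)&(abs(D[...,2]-.055)<.006)&(abs(D[...,0])<.1)&(D[...,1]>.05)&(D[...,1]<.23)
print("row lid",cv2.minAreaRect((D[b][:,:2]*1e3).astype(np.float32)))
fs=np.load("side0.npy",allow_pickle=True).item();D2=(cloud(fs)-c)@R;h2=cv2.cvtColor(fs["img"],cv2.COLOR_BGR2HSV)
b=(h2[...,0]>100)&(h2[...,0]<130)&(h2[...,1]>70)&(abs(D2[...,0])<.1)&(D2[...,1]>.05)&(D2[...,1]<.23)
k=D2[b];fc=k[(k[:,2]>.01)&(k[:,2]<.048)];print("side: -y face y",np.median(fc[:,1]),len(fc)," lid z",np.median(k[(k[:,2]>.048)&(k[:,2]<.062)][:,2]))
for x in(-.05,-.01,.03):
    q=fc[abs(fc[:,0]-x)<.012];print(x,np.median(q[:,1]),len(q))
# target: box centre D=(-.012,.036,0); place it 12 mm short (-y) first
for g in (0.,.012): print("grasp pt world",R@np.array([-.012,.036-g,.081])+c)
s=bot.get_state();print(s["clock"],s["joints"],s["grip_width"],s["contact_force"])
p=R@np.array([-.012,.024,.081])+c;goto(s,p-[0,0,.019],np.degrees(np.arctan2(R[1,1],R[0,1]))-90)
E
```

```text
row lid ((-11.529605865478516, 141.0828857421875), (110.77615356445312, 138.2704620361328), 0.6788831353187561)
side: -y face y 0.07189739001103676 299  lid z 0.05386231648941712
-0.05 0.07154200279211186 68
-0.01 0.07183218479936236 71
0.03 0.07224771504954286 62
grasp pt world [0.5222 0.1773 0.1327]
grasp pt world [0.5236 0.1654 0.1327]
6.45 [ -38.4838   25.6603   73.7002   -0.0047   80.4437 -141.4879] 0.01373234737807258 [-0.6365 -0.8984 -3.3466]
shift mm [-72.5806 529.4065 139.8072] turn 6.191105243843296 tool at [ 0.5716 -0.3665  0.2548] yaw 13.004710799981126
```

servo_tool([
  [-3,15,0,0,0],
  [-6,35,0,0,0],
  [-9,50,0,0,0],
  [-10,55,0,0,0],
  [-10,55,0,0,0],
  [-10,55,0,0,0],
  [-10,55,0,0,0],
  [-10,55,0,0,0],
  [-10,55,0,0,0],
  [-9,50,0,0,0],
  [-6,30,0,0,0],
  [-3,15,0,0,0],
  [0,0,0,2.8,0],
  [0,0,0,2.8,0],
  [0,0,0,0,0],
], newtons=40)

```text
clock: 8.32
ee_pos: [0.5455, 0.1666, 0.2515]
tool_rot: [[-0.992, -0.129, -0.002], [-0.129, 0.992, -0.001], [0.002, -0.0, -1.0]]
contact_force: [0.2, -0.2, -4.6]
grip_width: 0.0138
```

```bash
python3 - <<'E'
from w import *
d=np.load("deck.npz");c,R=d["c"],d["R"]
a=np.radians(.55);R=np.array([[np.cos(a),-np.sin(a),0],[np.sin(a),np.cos(a),0],[0,0,1]])@R;np.savez("deck2.npz",c=c,R=R)
s=bot.get_state();print(s["clock"],s["joints"],s["grip_width"])
p=R@np.array([.0135,.0245,.083])+c;goto(s,p-[0,0,.019],np.degrees(np.arctan2(R[1,1],R[0,1]))-90)
f=bot.grab_frame("side");cv2.imwrite("pics/s1.png",f["img"])
E
```

```text
8.325 [ 10.0545  16.7663  87.9607  -0.0218  75.4122 -87.3432] 0.013764585365745877
shift mm [  0.2247   1.7584 124.1387] turn 0.03967393681344333 tool at [0.5455 0.1666 0.2515] yaw 7.40327949295127
```

View pics/s1.png

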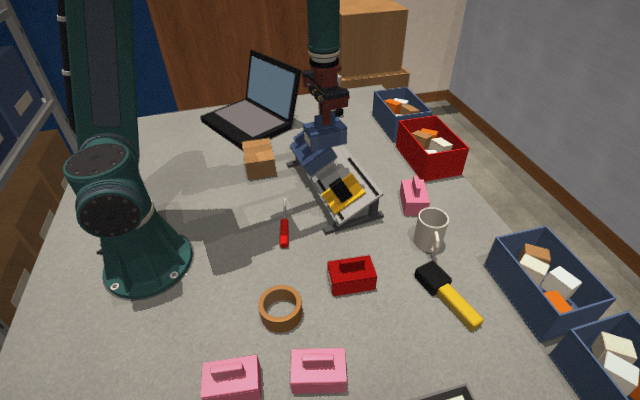

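The box hangs level at (325,135), above the empty bay. I'll lower it to near contact with an uphill offset so it clears the lip, then let it pivot in a softer grip.

servo_tool([
  [0,0,30,0,0],
  [0,0,40,0,0],
  [0,0,26,0,0],
  [0,0,0,0,0],
])

```text
clock: 8.88
ee_pos: [0.5442, 0.1663, 0.1544]
tool_rot: [[-0.992, -0.129, -0.006], [-0.129, 0.992, -0.001], [0.006, -0.0, -1.0]]
contact_force: [0.2, -1.0, -3.0]
grip_width: 0.014
```

servo_tool([
  [0,0,5,0,0],
  [0,0,5,0,0],
  [0,0,4,0,0],
  [0,0,0,0,0],
], newtons=12)

```text
clock: 9.38
ee_pos: [0.5456, 0.167, 0.1431]
tool_rot: [[-0.992, -0.129, -0.001], [-0.129, 0.992, -0.0], [0.001, -0.0, -1.0]]
contact_force: [-3.9, -1.5, 2.5]
grip_width: 0.0139
```

servo_tool([
  [0,0,3,0,0],
  [0,0,3,0,0],
  [0,0,0,0,0],
])

```text
clock: 9.75
ee_pos: [0.5444, 0.1669, 0.1371]
tool_rot: [[-0.992, -0.129, -0.003], [-0.129, 0.992, -0.001], [0.003, -0.0, -1.0]]
contact_force: [-7.6, -0.6, 6.2]
grip_width: 0.0139
```

servo_tool([
  [0,0,3,0,0],
  [0,0,3,0,0],
  [0,0,2,0,0],
  [0,0,0,0,0],
])

```text
clock: 10.25
ee_pos: [0.5441, 0.1668, 0.129]
tool_rot: [[-0.992, -0.129, -0.004], [-0.129, 0.992, -0.001], [0.004, -0.0, -1.0]]
contact_force: [-8.1, -1.2, 6.9]
grip_width: 0.0136
```

```bash
cat > look.py <<'E'
import sys
from w import *
cam,name,u0,v0,w,hh,k=sys.argv[1],sys.argv[2],*map(int,sys.argv[3:])
d=np.load("deck2.npz");c,R=d["c"],d["R"];s=bot.get_state();f=bot.grab_frame(cam)
cv2.imwrite(f"pics/{name}.png",cv2.resize(f["img"][v0:v0+hh,u0:u0+w],(w*k,hh*k),interpolation=cv2.INTER_CUBIC))
D=(cloud(f,s)-c)@R;hsv=cv2.cvtColor(f["img"],cv2.COLOR_BGR2HSV)
b=(hsv[...,0]>100)&(hsv[...,0]<130)&(hsv[...,1]>70)&(abs(D[...,0])<.13)&(abs(D[...,1]-.1)<.17)&(D[...,2]<.12)&(D[...,2]>-.01)
k=D[b]*1e3
for nm,z0 in(("lid",55),("rib",89)):
    q=k[abs(k[:,2]-z0)<6]
    a,e=np.histogram(q[:,1],np.arange(-40,230,3));print(nm,"y",[(int(v),int(n)) for v,n in zip(e,a) if n])
    q=q[q[:,1]<68];
    if len(q)>10: print(nm,"loose x",np.percentile(q[:,0],[2,98]),"y",np.percentile(q[:,1],[2,98]),"plane z",np.median(q[:,2]),cv2.minAreaRect(q[:,:2].astype(np.float32)))
fl=k[(k[:,2]<46)&(k[:,2]>8)];a,e=np.histogram(fl[:,1],np.arange(-60,100,3));print("walls y",[(int(v),int(n)) for v,n in zip(e,a) if n])
Y=(hsv[...,0]>20)&(hsv[...,0]<35)&(hsv[...,1]>120)&(abs(D[...,2]-.049)<.006)&(abs(D[...,0])<.1);print("blade top y",np.percentile(D[Y][:,1]*1e3,[5,50,95]) if Y.any() else None)
print(s["clock"],s["ee_pos"],s["contact_force"],s["grip_width"],"grasp in deck",R.T@(np.array(s["ee_pos"])-[0,0,.019]+[0,0,.038]-c)*1e3)
E
python3 look.py side s2 270 80 130 110 6
```

```text
lid y [(-19, 2), (-16, 46), (-13, 46), (-10, 14), (-7, 5), (-4, 5), (-1, 10), (2, 8), (5, 5), (8, 4), (11, 7), (14, 5), (17, 3), (20, 6), (23, 5), (26, 4), (29, 5), (32, 4), (35, 4), (38, 3), (41, 2), (44, 4), (53, 1), (71, 2), (77, 1), (80, 2), (83, 4), (86, 10), (89, 9), (92, 16), (95, 15), (98, 28), (101, 13), (104, 5), (107, 3), (110, 3), (113, 6), (116, 1), (119, 5), (122, 3), (125, 5), (128, 4), (131, 4), (134, 3), (137, 2), (140, 5), (143, 3), (146, 4), (149, 2), (152, 1), (155, 7), (158, 12), (161, 13), (164, 13), (167, 27), (170, 20), (173, 6), (176, 3), (179, 3), (182, 5), (185, 4), (188, 1), (191, 4), (194, 7), (200, 1), (203, 2), (206, 4)]
lid loose x [-57.8089  46.2486] y [-15.6954  44.7638] plane z 54.67681206676822 ((-8.13162612915039, 19.010602951049805), (70.83843994140625, 110.50530242919922), 89.44152069091797)
rib y [(11, 4), (14, 28), (17, 5), (20, 1), (95, 2), (98, 14), (101, 19), (104, 11), (107, 11), (110, 4), (113, 3), (164, 1), (167, 14), (170, 14), (173, 7), (176, 8), (179, 5)]
rib loose x [-28.6978   2.7914] y [13.4582 18.855 ] plane z 88.9748837113926 ((-12.695127487182617, 16.112985610961914), (6.6761555671691895, 33.376766204833984), 84.33332061767578)
walls y [(-18, 25), (-15, 145), (-12, 69)]
blade top y [-83.7849 -82.0576 -78.2277]
10.25 [0.5441 0.1668 0.129 ] [-8.0917 -1.2483  6.9343] 0.013626243378908167 grasp in deck [13.5447 23.2591 84.8026]
```

View pics/s2.png

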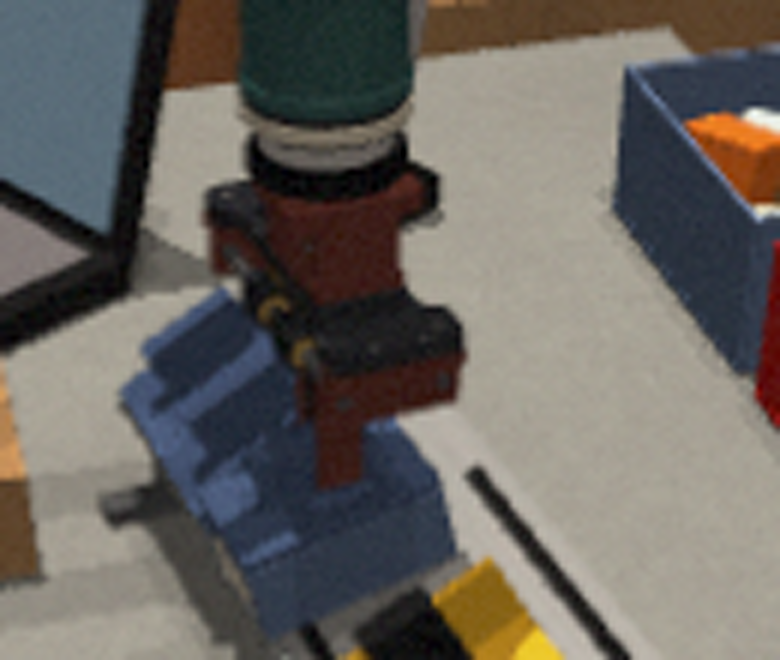

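The box has already rotated flat: lid at 54.7 mm and rib at 89 mm in the deck frame. It slid about 20 mm in the grip and is now close to the lip, about 15 mm short of the neighbour. I'll release it, shift down-slope to the rib's middle and regrip.

servo_tool([
  [0,0,0,0,30],
  [0,0,0,0,30],
  [0,0,0,0,30],
  [7,-2,4,0,30],
  [7,-2,4,0,30],
  [6,0,3,0,30],
  [0,0,0,0,30],
])

```text
clock: 11.18
ee_pos: [0.5295, 0.1608, 0.1194]
tool_rot: [[-0.992, -0.129, 0.006], [-0.129, 0.992, 0.001], [-0.006, 0.0, -1.0]]
contact_force: [1.6, 0.0, 9.4]
grip_width: 0.03
```

```bash
python3 look.py side s3 270 80 130 110 6; python3 look.py top t3 185 140 130 80 6
```

```text
lid y [(-19, 8), (-16, 71), (-13, 25), (-10, 7), (-7, 6), (-4, 8), (-1, 10), (2, 8), (5, 3), (8, 6), (11, 7), (14, 5), (17, 4), (20, 6), (23, 4), (26, 5), (29, 4), (32, 2), (35, 2), (77, 3), (80, 2), (83, 6), (86, 7), (89, 11), (92, 7), (95, 9), (98, 22), (101, 10), (104, 5), (107, 5), (110, 4), (113, 7), (116, 3), (119, 2), (122, 4), (125, 6), (128, 4), (131, 1), (134, 5), (137, 3), (140, 1), (143, 6), (146, 3), (149, 3), (152, 4), (155, 3), (158, 6), (161, 13), (164, 11), (167, 17), (170, 21), (173, 4), (176, 2), (179, 5), (182, 1), (185, 5), (188, 3), (191, 1), (194, 4), (197, 5), (200, 3), (203, 2), (206, 2), (209, 1)]
lid loose x [-72.1406  32.3274] y [-16.836   32.2479] plane z 54.76293710814679 ((-13.383033752441406, -9.005538940429688), (116.23661804199219, 49.85221481323242), 27.464082717895508)
rib y [(8, 3), (11, 14), (14, 18), (17, 1), (26, 1), (32, 1), (95, 3), (98, 13), (101, 8), (104, 7), (107, 9), (110, 4), (113, 3), (167, 5), (170, 11), (173, 7), (176, 5), (179, 4)]
rib loose x [-44.0581  -5.2511] y [10.4099 27.9121] plane z 89.10394605030058 ((-21.079692840576172, 15.989594459533691), (44.42350769042969, 19.197214126586914), 21.697023391723633)
walls y [(-21, 5), (-18, 90), (-15, 147), (-12, 7), (66, 1), (69, 2), (72, 1)]
blade top y [-117.1865  -82.4232  -77.2665]
11.175 [0.5295 0.1608 0.1194] [1.5811 0.0194 9.4482] 0.02999558888145262 grasp in deck [-4.426  19.1823 83.4449]
lid y [(71, 4), (74, 4), (77, 5), (80, 7), (83, 6), (86, 9), (89, 9), (92, 10), (95, 9), (98, 3), (101, 3), (104, 2), (107, 5), (110, 3), (113, 3), (116, 3), (119, 5), (122, 6), (125, 9), (128, 8), (131, 7), (134, 11), (137, 10), (140, 13), (143, 24), (146, 17), (149, 12), (152, 9), (155, 6), (158, 1)]
rib y [(101, 7), (104, 4), (107, 6), (110, 3), (113, 1)]
walls y []
blade top y [-81.2959 -78.4593 -77.3248]
11.225 [0.5295 0.1608 0.1194] [1.0358 0.4684 9.8008] 0.03011891995318264 grasp in deck [-4.4467 19.1807 83.4315]
```

View pics/s3.png

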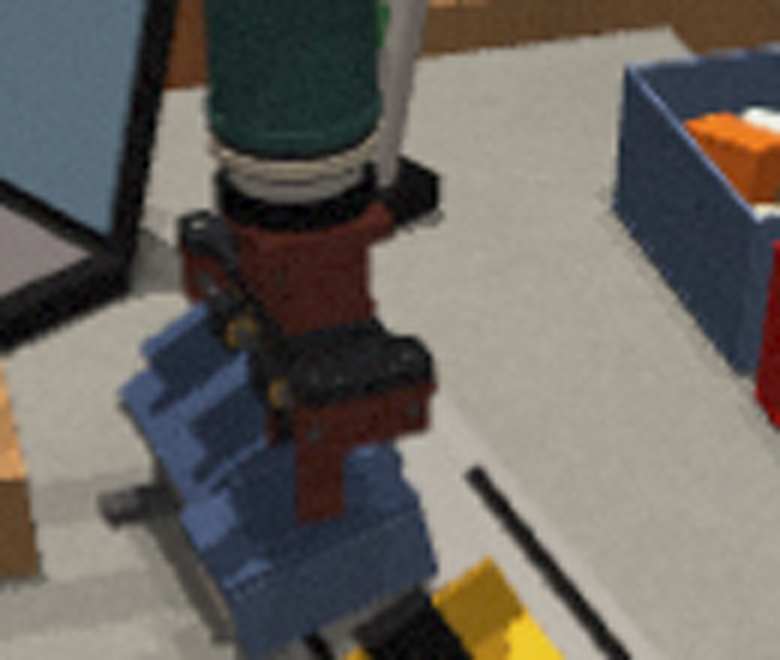

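The row's front corners and the loose box's look collinear: (125,400), (185,515), (240,605). So the box now rests at the lip, lid 54.8 mm above the deck. The 9 N reading suggests the fingertips touch the lid, so I'll lift slightly, regrip the rib and push towards the neighbour.

servo_tool([
  [4,0,-4,0,30],
  [0,0,0,0,30],
  [0,0,0,0,0],
  [0,0,0,0,0],
  [0,0,0,0,0],
], newtons=15)

```text
clock: 11.9
ee_pos: [0.5225, 0.1599, 0.1211]
tool_rot: [[-0.992, -0.129, -0.001], [-0.129, 0.992, -0.0], [0.001, -0.0, -1.0]]
contact_force: [-0.3, 0.2, -3.2]
grip_width: 0.0139
```

servo_tool([
  [0,4,0,0,0],
  [0,4,0,0,0],
  [0,3,0,0,0],
  [0,0,0,0,0],
])

```text
clock: 12.4
ee_pos: [0.5216, 0.1712, 0.1216]
tool_rot: [[-0.992, -0.129, -0.0], [-0.129, 0.992, -0.0], [0.0, -0.0, -1.0]]
contact_force: [0.2, -0.5, -3.4]
grip_width: 0.014
```

servo_tool([
  [0,2,1.5,0,0],
  [0,2,1,0,0],
  [0,2,0,0,0],
  [0,0,0,0,0],
])

```text
clock: 12.9
ee_pos: [0.5214, 0.1752, 0.1209]
tool_rot: [[-0.992, -0.13, 0.001], [-0.13, 0.992, -0.003], [-0.001, -0.003, -1.0]]
contact_force: [-3.7, -6.9, 13.2]
grip_width: 0.0139
```

servo_tool([
  [0,1.5,0.5,0,0],
  [0,1.5,0,0,0],
  [0,0,0,0,0],
])

```text
clock: 13.28
ee_pos: [0.5212, 0.1769, 0.1209]
tool_rot: [[-0.992, -0.13, 0.002], [-0.13, 0.991, -0.005], [-0.001, -0.005, -1.0]]
contact_force: [-3.7, -13.2, 17.8]
grip_width: 0.0141
```

servo_tool([
  [0,0,-2,0,0],
  [0,0,0,0,0],
])

```text
clock: 13.52
ee_pos: [0.5209, 0.1791, 0.121]
tool_rot: [[-0.992, -0.129, 0.001], [-0.129, 0.992, -0.001], [-0.0, -0.001, -1.0]]
contact_force: [-1.1, -6.5, 2.7]
grip_width: 0.014
```

```bash
python3 look.py side s4 270 80 130 110 6|cut -c1-400; python3 look.py top t4 185 140 130 80 6 | tail -1
```

```text
lid y [(-4, 1), (-1, 40), (2, 51), (5, 9), (8, 9), (11, 3), (14, 13), (17, 6), (20, 8), (23, 9), (26, 4), (29, 9), (32, 5), (35, 4), (38, 6), (41, 4), (44, 3), (47, 4), (50, 5), (53, 1), (56, 5), (59, 2), (92, 1), (95, 2), (98, 7), (101, 3), (104, 4), (107, 6), (110, 4), (113, 5), (116, 3), (119, 3), (122, 6), (125, 1), (128, 4), (131, 8), (134, 2), (137, 2), (140, 1), (143, 7), (146, 2), (149, 3)
lid loose x [-70.2023  32.4148] y [-0.4907 58.1618] plane z 55.0151370813476 ((-10.835895538330078, 9.377227783203125), (116.75804901123047, 55.70887756347656), 31.08777618408203)
rib y [(23, 1), (26, 5), (29, 16), (32, 3), (41, 1), (95, 1), (98, 12), (101, 9), (104, 3), (107, 7), (110, 4), (113, 2), (116, 1), (164, 1), (167, 4), (170, 8), (173, 6), (176, 3), (179, 5)]
rib loose x [-44.3982  -3.2556] y [26.391  37.9715] plane z 89.14622285860753 ((-17.08015251159668, 28.51242446899414), (14.613228797912598, 57.49583053588867), 78.64080810546875)
walls y [(-3, 23), (0, 143), (3, 81), (6, 4), (66, 1), (69, 4), (72, 6), (75, 2)]
blade top y [-83.6484 -81.8784 -77.8668]
13.525 [0.5209 0.1791 0.121 ] [-1.0687 -6.4797  2.6674] 0.014022047823953011 grasp in deck [-9.1872 38.3988 87.8013]
13.575 [0.5209 0.1791 0.121 ] [-1.3227 -6.4458  3.6868] 0.014073569435740332 grasp in deck [-9.1648 38.4047 87.7955]
```

View pics/s4.png

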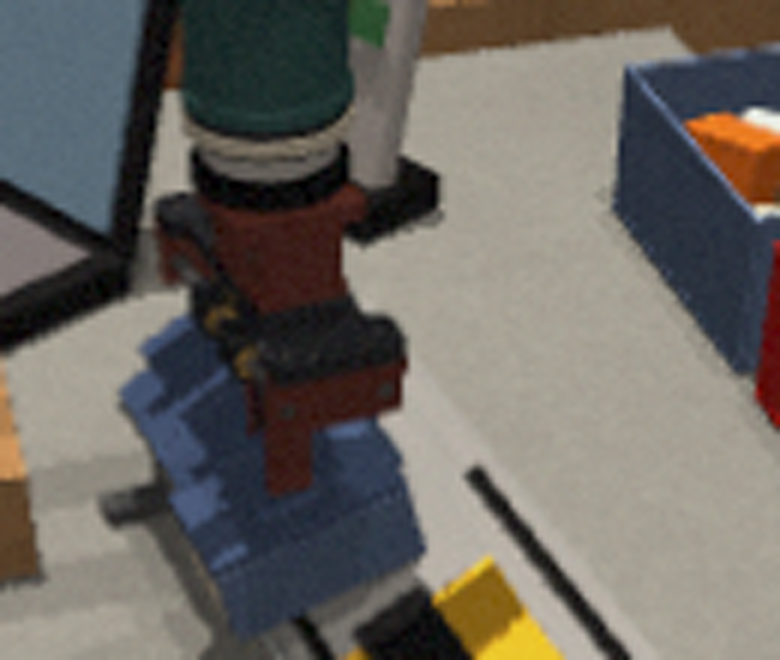

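Sideways there is a steady 6.5 N reaction at about 0 to 1 mm from the expected flush position. The free face is at y≈1.5 and the neighbour's was at 72. I'll release, clear away and check unobstructed.

servo_tool([
  [0,0,0,0,30],
  [0,0,0,0,30],
  [0,0,-10,0,30],
  [0,0,-40,0,35],
  [0,-30,-50,0,35],
  [0,-60,0,0,35],
  [0,-60,0,0,35],
  [0,0,0,0,35],
])

```text
clock: 14.62
ee_pos: [0.5409, 0.0276, 0.2216]
tool_rot: [[-0.992, -0.124, 0.002], [-0.124, 0.992, -0.001], [-0.002, -0.001, -1.0]]
contact_force: [0.6, 0.3, 0.3]
grip_width: 0.0349
```

```bash
cat > chk.py <<'E'
import sys
from w import *
d=np.load("deck2.npz");c,R=d["c"],d["R"];o=[]
for cam,(u0,v0,w,hh) in(("top",(185,140,150,80)),("side",(270,110,130,70))):
    f=bot.grab_frame(cam);o.append(cv2.resize(f["img"][v0:v0+hh,u0:u0+w],(600,320),interpolation=cv2.INTER_CUBIC))
    D=(cloud(f)-c)@R*1e3;hsv=cv2.cvtColor(f["img"],cv2.COLOR_BGR2HSV)
    b=(hsv[...,0]>100)&(hsv[...,0]<130)&(hsv[...,1]>70)&(abs(D[...,0])<100)&(abs(D[...,1]-100)<170)
    k=D[b];lid=k[abs(k[:,2]-55)<5];rib=k[abs(k[:,2]-89)<5];wl=k[(k[:,2]>10)&(k[:,2]<46)]
    print(cam,"wall -y",np.median(wl[:,1]) if len(wl) else None)
    for a in range(3):
        q=lid[(lid[:,1]>5+a*70)&(lid[:,1]<68+a*70)];r=rib[(rib[:,1]>5+a*70)&(rib[:,1]<68+a*70)]
        print(a,"lid x",np.percentile(q[:,0],[1,99]),"z",np.median(q[:,2]),"rib x",np.percentile(r[:,0],[3,97]),"y",np.percentile(r[:,1],[5,95]),len(r))
    al=lid[abs(lid[:,0]+10)<60];print("lid y ext",np.percentile(al[:,1],[.5,99.5]),"rect",cv2.minAreaRect(al[:,:2].astype(np.float32)))
    Y=(hsv[...,0]>20)&(hsv[...,0]<35)&(hsv[...,1]>120)&(abs(D[...,2]-50)<5)&(abs(D[...,0])<100);print("blade top y",np.percentile(D[Y][:,1],[5,50,95]))
cv2.imwrite(f"pics/{sys.argv[1]}.png",np.vstack(o)[:600])
s=bot.get_state();print(s["clock"]);yaw=np.degrees(np.arctan2(R[1,1],R[0,1]))-90
p=R@np.array([-9,float(sys.argv[2]),76])/1e3+c;goto(s,p+[0,0,-.012],yaw)
E
python3 chk.py c5 -113
```

```text
top wall -y 102.5674256319437
0 lid x [ 3.5674 36.2558] z 54.762451001863276 rib x [13.6915 19.5633] y [37.5682 43.6903] 7
1 lid x [-64.2029  42.8412] z 54.711415372558676 rib x [-39.7665  17.7942] y [101.3362 113.2874] 95
2 lid x [-63.3408  43.4567] z 54.51232477289604 rib x [-38.9159  16.8836] y [172.3517 185.1047] 106
lid y ext [ 41.1871 209.3118] rect ((-10.956985473632812, 122.85325622558594), (176.4496612548828, 110.08612823486328), 89.103515625)
blade top y [-80.914  -78.2008 -77.2738]
side wall -y 2.044445815152648
0 lid x [-24.2429  32.5365] z 55.90620668425792 rib x [-42.8717  16.2011] y [27.9557 39.4622] 63
1 lid x [-66.5778  40.3383] z 53.456666827997985 rib x [-40.3714  14.7502] y [ 99.3848 113.1428] 59
2 lid x [-65.5578  41.1783] z 53.34822658260245 rib x [-35.7893  13.6631] y [169.4314 180.8213] 40
lid y ext [ -0.6726 206.5867] rect ((-13.036247253417969, 104.67861938476562), (212.01075744628906, 107.9714126586914), 89.33341217041016)
blade top y [-98.8571 -81.7034 -78.0309]
14.725
shift mm [ -5.7205  -2.1724 103.4333] turn -0.0661158730767255 tool at [0.54   0.031  0.2211] yaw 7.297489683061102
```

View pics/c5.png

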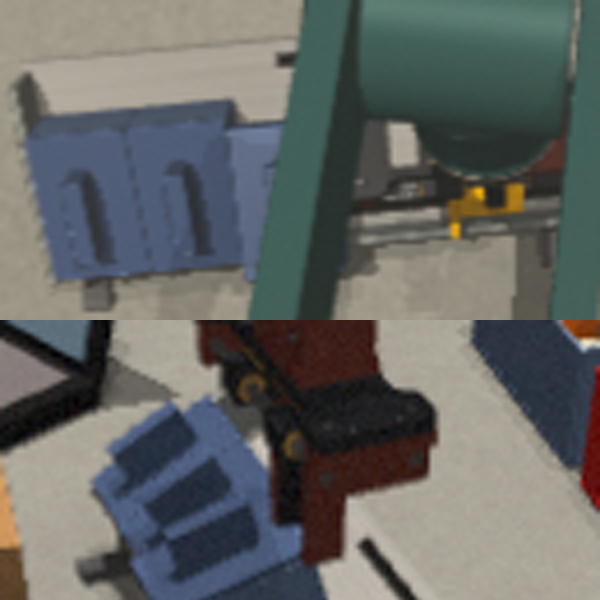

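The top crop shows the loose box's rear edge a few mm lower than its neighbour's, at (230,125) against (230,105). The arm hides the rest, so I'll move well clear before judging the seat.

servo_tool([
  [0,-60,-10,0,35],
  [0,-60,0,0,35],
  [0,-60,0,0,35],
  [0,-60,0,0,35],
  [0,0,0,0,35],
])

```text
clock: 15.35
ee_pos: [0.5719, -0.2091, 0.2306]
tool_rot: [[-0.992, -0.127, 0.001], [-0.127, 0.992, -0.001], [-0.001, -0.001, -1.0]]
contact_force: [-1.4, 1.8, 0.2]
grip_width: 0.0351
```

```bash
cat >> chk.py <<'E'
for cam in("top","side"):
    f=bot.grab_frame(cam);D=(cloud(f)-c)@R*1e3;hsv=cv2.cvtColor(f["img"],cv2.COLOR_BGR2HSV)
    b=(hsv[...,0]>100)&(hsv[...,0]<130)&(hsv[...,1]>70)&(abs(D[...,0]+10)<65);k=D[b]
    for a in range(3):
        q=k[(k[:,1]>6+a*70)&(k[:,1]<68+a*70)&(abs(k[:,2]-55)<12)]
        for _ in range(4):
            A=np.c_[q[:,:2]-[-12,37+70*a],np.ones(len(q))];z=np.linalg.lstsq(A,q[:,2],rcond=None)[0];q=q[abs(q[:,2]-A@z)<(3)]
        m=b&(abs(D[...,1]-37-70*a)<33);e=D[m];e=e[abs(e[:,2]-((e[:,:2]-[-12,37+70*a])@z[:2]+z[2]))<4]
        print(cam,a,"lid z",z[2].round(2),"pitch deg",np.degrees(z[0]).round(2),"roll",np.degrees(z[1]).round(2),"x",np.percentile(e[:,0],[1,99]))
E
python3 chk.py c6 -113
```

```text
top wall -y 190.71870069806192
0 lid x [33.7228 35.7354] z 53.189722828113034 rib x [ 3.6059 18.6966] y [35.9797 43.7236] 7
1 lid x [-63.949   42.7488] z 54.86703417150854 rib x [-38.0054  16.528 ] y [101.4584 112.8384] 89
2 lid x [-63.5064  42.9944] z 54.770163141038296 rib x [-38.6477  17.3119] y [173.1559 184.9992] 99
lid y ext [ 37.6905 209.34  ] rect ((-11.172527313232422, 107.1787109375), (206.47718811035156, 109.79644775390625), 89.74153137207031)
blade top y [-82.2137 -79.5646 -76.9827]
side wall -y 2.175228593552824
0 lid x [-9.3045 33.545 ] z 55.434245678960565 rib x [-42.9657  16.3491] y [27.8006 37.354 ] 58
1 lid x [-66.0058  40.8735] z 53.53266860526752 rib x [-41.3676  14.4696] y [ 97.6315 111.6436] 55
2 lid x [-64.9874  41.1042] z 53.37360276105098 rib x [-36.5159  13.2296] y [167.7275 181.4029] 45
lid y ext [ -0.0126 208.4356] rect ((-13.055870056152344, 105.42664337158203), (213.68807983398438, 108.1021728515625), 89.4833984375)
blade top y [-83.9719 -80.8339 -77.6381]
15.45
shift mm [ -5.6407 236.1017 113.0595] turn 0.054363553721017865 tool at [ 0.5709 -0.2053  0.2304] yaw 7.417969109858845
top 0 lid z 63.19 pitch deg -12.18 roll 2.9 x [-68.7446  36.0517]
top 1 lid z 54.76 pitch deg 0.13 roll 0.46 x [-63.9614  42.6964]
top 2 lid z 54.45 pitch deg 0.39 roll -0.55 x [-63.7783  43.3617]
side 0 lid z 62.84 pitch deg -13.3 roll -0.59 x [-70.8473  33.5095]
side 1 lid z 53.98 pitch deg -0.19 roll -2.09 x [-66.7265  40.6102]
side 2 lid z 53.68 pitch deg -0.03 roll -0.94 x [-64.936   41.1021]
```

View pics/c6.png

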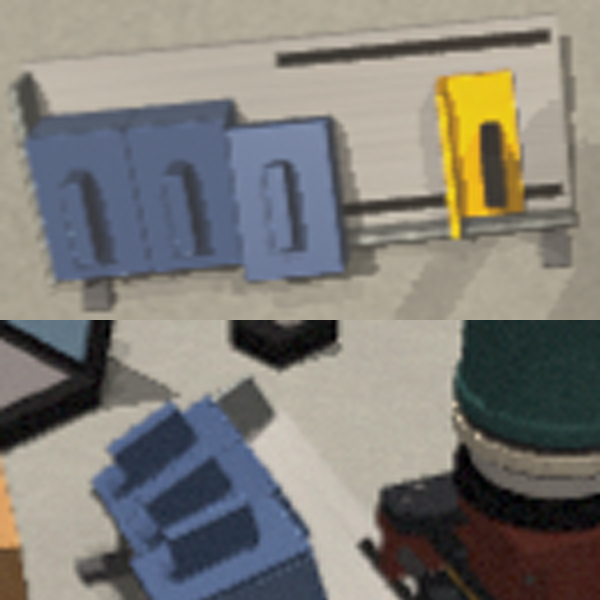

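Now clearly visible: the loose box is pitched about 12.5° with its front edge riding on the lip. The lid runs 10 mm too far forward at the top crop's (245,278), so it is not seated. I'll regrip, back away from the neighbour, lift, carry it up-slope about 40 mm and lower it behind the lip.

servo_tool([
  [0,20,0,0,40],
  [0,55,0,0,40],
  [0,60,0,0,40],
  [1,60,0,0,40],
  [1,60,0,0,40],
  [0,60,0,0,40],
  [0,50,0,0,40],
  [0,22,0,0,40],
  [0,0,0,0,40],
  [0,0,50,0,40],
  [0,0,40,0,40],
  [0,0,15,0,40],
  [0,0,0,0,40],
], newtons=30)

```text
clock: 17.18
ee_pos: [0.5183, 0.1763, 0.1253]
tool_rot: [[-0.992, -0.129, -0.002], [-0.129, 0.992, -0.001], [0.002, -0.0, -1.0]]
contact_force: [0.5, -0.6, 0.8]
grip_width: 0.04
```

servo_tool([
  [0,0,5,0,40],
  [0,0,0,0,40],
  [0,0,0,0,0],
  [0,0,0,0,0],
  [0,0,0,0,0],
])

```text
clock: 17.8
ee_pos: [0.5191, 0.177, 0.1209]
tool_rot: [[-0.992, -0.129, 0.0], [-0.129, 0.992, 0.001], [-0.0, 0.001, -1.0]]
contact_force: [0.2, 1.8, -3.8]
grip_width: 0.0138
```

servo_tool([
  [0,-5,0,0,0],
  [0,-5,0,0,0],
  [0,0,-12,0,0],
  [0,0,-14,0,0],
  [-10,0,-5,0,0],
  [-14,0,-8,0,0],
  [-14,0,-7,0,0],
  [0,0,0,0,0],
])

```text
clock: 18.8
ee_pos: [0.5602, 0.1719, 0.1676]
tool_rot: [[-0.992, -0.129, 0.003], [-0.129, 0.992, 0.0], [-0.003, -0.0, -1.0]]
contact_force: [-0.4, 0.1, -4.1]
grip_width: 0.0134
```

servo_tool([
  [0,0,10,0,0],
  [0,0,8,0,0],
  [0,0,4,0,0],
  [0,0,0,0,0],
])

```text
clock: 19.3
ee_pos: [0.5572, 0.1715, 0.1439]
tool_rot: [[-0.992, -0.129, -0.002], [-0.129, 0.992, -0.0], [0.002, -0.0, -1.0]]
contact_force: [-0.3, 0.2, -3.3]
grip_width: 0.0136
```

```bash
cat > pit.py <<'E'
from w import *
d=np.load("deck2.npz");c,R=d["c"],d["R"]
f=bot.grab_frame("side");D=(cloud(f)-c)@R*1e3;hsv=cv2.cvtColor(f["img"],cv2.COLOR_BGR2HSV)
b=(hsv[...,0]>100)&(hsv[...,0]<130)&(hsv[...,1]>70)&(abs(D[...,0]+5)<110)&(D[...,1]>-40)&(D[...,1]<66)&(D[...,2]<110);k=D[b]
w0=np.median(k[k[:,2]<40][:,1]);print("wall y",w0,"wall low x",np.percentile(k[abs(k[:,1]-w0)<3][:,0],[1,99]))
q=k[(k[:,1]>w0+3)&(k[:,1]<w0+27)];rng=np.random.default_rng(1);best=None
for _ in range(400):
    a=q[rng.choice(len(q),3,replace=False)];n=np.cross(a[1]-a[0],a[2]-a[0]);n/=np.linalg.norm(n)+1e-9;n*=np.sign(n[2])
    if n[2]<.85: continue
    m=abs((q-a[0])@n)<2
    if best is None or m.sum()>best.sum(): best=m
e=q[best];A=np.c_[e[:,0],np.ones(len(e))];z=np.polyfit(e[:,0],e[:,2],1);x=np.percentile(e[:,0],[1,99])
print("lid pitch deg",np.degrees(np.arctan(z[0])),"x",x,"z at ends",np.polyval(z,x),len(e),len(q))
s=bot.get_state();g=R.T@(np.array(s["ee_pos"])+[0,0,.019]-c)*1e3;print(s["clock"],"grasp D",g,s["contact_force"])
E
python3 pit.py
```

```text
wall y -9.876490009201374 wall low x [-34.0545  71.5811]
lid pitch deg -13.481190487182126 x [-28.1433  75.2364] z at ends [80.4609 55.6775] 160 216
19.35 grasp D [33.1718 26.2249 91.762 ] [-0.1355  0.4034 -2.9165]
```

The front corner is now about 25 mm behind the lip, with the heel about to touch. I'll lower with a softer grip so the box pivots flat.

servo_tool([
  [0,0,3,0,0],
  [0,0,3,0,0],
  [0,0,3,0,0],
  [0,0,2,0,0],
  [0,0,0,0,0],
], newtons=9)

```text
clock: 19.98
ee_pos: [0.5557, 0.1714, 0.1333]
tool_rot: [[-0.992, -0.129, -0.004], [-0.129, 0.992, -0.001], [0.004, -0.0, -1.0]]
contact_force: [-4.5, -0.1, 1.3]
grip_width: 0.014
```

```bash
python3 pit.py
```

```text
wall y -10.218187509749447 wall low x [-36.6546  66.9096]
lid pitch deg -8.02630070328906 x [-33.3142  69.0169] z at ends [67.8177 53.3881] 146 202
20.025 grasp D [26.2187 26.327  82.9093] [-5.067   0.0654  1.6025]
```

Pitch is down to -8° and the front corner is 13 mm up, 25 mm behind the lip. I'll release so it settles.

servo_tool([
  [0,0,0,0,24],
  [0,0,0,0,24],
  [0,0,-5,0,30],
  [0,0,0,0,30],
  [0,0,0,0,30],
])

```text
clock: 20.65
ee_pos: [0.5582, 0.1716, 0.1388]
tool_rot: [[-0.992, -0.129, 0.0], [-0.129, 0.992, -0.0], [-0.0, -0.0, -1.0]]
contact_force: [-0.2, 0.9, 0.9]
grip_width: 0.0301
```

```bash
python3 pit.py
```

```text
wall y -9.652912890696623 wall low x [-48.0084  56.7281]
lid pitch deg 0.27685043094942985 x [-47.1144  56.8346] z at ends [53.082  53.5842] 144 210
20.7 grasp D [30.7948 26.2113 86.5883] [-0.0355 -1.0102 -0.3439]
```

Flat now: pitch 0.3° and lid height same as the row's. It sits about 17 mm short of the lip. I'll move to the rib's middle, grip and slide down-slope to the lip.

servo_tool([
  [8,0,4,0,30],
  [8,0,4,0,30],
  [7,0,5,0,30],
  [0,0,0,0,30],
  [0,0,0,0,0],
  [0,0,0,0,0],
  [0,0,0,0,0],
], newtons=12)

```text
clock: 21.58
ee_pos: [0.5354, 0.1687, 0.1257]
tool_rot: [[-0.992, -0.129, 0.0], [-0.129, 0.992, 0.0], [-0.0, -0.0, -1.0]]
contact_force: [0.7, 0.5, -0.1]
grip_width: 0.0141
```

servo_tool([
  [4,0,2.1,0,0],
  [4,0,2.1,0,0],
  [4,0,2.1,0,0],
  [0,0,0,0,0],
])

```text
clock: 22.08
ee_pos: [0.5219, 0.1669, 0.1187]
tool_rot: [[-0.992, -0.129, -0.002], [-0.129, 0.992, -0.0], [0.002, -0.0, -1.0]]
contact_force: [-0.6, -0.8, -3.5]
grip_width: 0.0141
```

```bash
python3 pit.py
```

```text
wall y -9.890474530335844 wall low x [-62.7469  40.8394]
lid pitch deg 0.4838973180229186 x [-61.8406  40.5642] z at ends [53.4209 54.2858] 164 219
22.125 grasp D [-10.2078  26.1753  86.0024] [-1.1984  0.3647 -3.5168]
```

servo_tool([
  [2,0,1.5,0,0],
  [1.5,0,1.0,0,0],
  [0,0,0,0,0],
])

```text
clock: 22.5
ee_pos: [0.5212, 0.1669, 0.118]
tool_rot: [[-0.992, -0.129, 0.003], [-0.129, 0.992, 0.0], [-0.003, 0.0, -1.0]]
contact_force: [-0.3, 0.5, 4.4]
grip_width: 0.0142
```

```bash
python3 pit.py
```

```text
wall y -9.97692654156154 wall low x [-62.9283  40.0961]
lid pitch deg 0.1523950648386506 x [-65.1309  40.452 ] z at ends [53.4827 53.7635] 157 216
22.55 grasp D [-11.7996  26.2618  85.7288] [0.7774 0.3791 7.4832]
```

It resists at the lip and is flat. Now sideways.

servo_tool([
  [0,3,-0.5,0,0],
  [0,3,0,0,0],
  [0,3,0,0,0],
  [0,0,0,0,0],
])

```text
clock: 23.05
ee_pos: [0.5193, 0.1756, 0.1176]
tool_rot: [[-0.992, -0.129, 0.001], [-0.129, 0.992, -0.0], [-0.001, -0.0, -1.0]]
contact_force: [1.9, -3.3, 3.1]
grip_width: 0.0142
```

servo_tool([
  [0,2,0,0,0],
  [0,1.5,0,0,0],
  [0,0,0,0,0],
])

```text
clock: 23.42
ee_pos: [0.5188, 0.1788, 0.1176]
tool_rot: [[-0.992, -0.129, 0.001], [-0.129, 0.992, -0.001], [-0.001, -0.001, -1.0]]
contact_force: [2.9, -5.3, 4.7]
grip_width: 0.0138
```

servo_tool([
  [0,1.5,0,0,0],
  [0,0,0,0,0],
])

```text
clock: 23.68
ee_pos: [0.5187, 0.179, 0.1177]
tool_rot: [[-0.992, -0.129, 0.001], [-0.129, 0.992, -0.003], [-0.001, -0.003, -1.0]]
contact_force: [2.0, -10.6, 5.9]
grip_width: 0.0141
```

```bash
python3 pit.py
```

```text
wall y 1.8998779595454987 wall low x [-64.5054  38.9418]
lid pitch deg -0.29696956283851395 x [-64.3747  39.37  ] z at ends [54.2345 53.6968] 149 201
23.725 grasp D [-12.6729  38.549   85.8843] [ 2.651  -9.8279  5.7869]
```

Force jumped to 10.6 N without further motion, so it is butted. Release, clear away, check.

servo_tool([
  [0,0,0,0,28],
  [0,0,0,0,30],
  [0,0,-15,0,30],
  [0,0,-45,0,30],
  [0,-30,-50,0,30],
  [0,-60,0,0,30],
  [0,-60,0,0,20],
  [0,-60,0,0,0],
  [0,-60,0,0,0],
  [0,-60,0,0,0],
  [0,-50,0,0,0],
  [0,0,0,0,0],
])

```text
clock: 25.22
ee_pos: [0.5675, -0.1995, 0.2281]
tool_rot: [[-0.992, -0.125, 0.001], [-0.125, 0.992, -0.001], [-0.001, -0.001, -1.0]]
contact_force: [-0.3, 0.5, -0.5]
grip_width: 0.0005
```

```bash
python3 chk.py c7 -113
```

```text
top wall -y 190.87645907622425
0 lid x [-64.2556  41.9427] z 55.044747172709016 rib x [-38.6213  16.0505] y [31.87   43.0834] 91
1 lid x [-63.6751  42.9384] z 54.69868240482958 rib x [-36.9202  16.1366] y [101.8984 113.1176] 87
2 lid x [-63.0728  42.7343] z 54.416010011936606 rib x [-38.6128  17.4189] y [172.8178 184.983 ] 104
lid y ext [  4.0105 209.0691] rect ((-10.967182159423828, 106.97283935546875), (207.81045532226562, 109.89745330810547), 89.60981750488281)
blade top y [-82.3397 -79.7191 -77.0087]
side wall -y 1.8511396429596416
0 lid x [-66.8206  39.8051] z 53.57150813354808 rib x [-41.4215  14.3084] y [27.965 41.193] 67
1 lid x [-66.1351  40.3896] z 53.4313702101839 rib x [-40.2821  14.606 ] y [ 98.1227 112.037 ] 63
2 lid x [-65.1324  41.1356] z 53.58481105603535 rib x [-36.613   13.2968] y [169.0011 180.5207] 44
lid y ext [ -0.0188 205.8241] rect ((-13.087299346923828, 104.95286560058594), (212.8488311767578, 108.33244323730469), 89.48136901855469)
blade top y [-86.5765 -81.5258 -77.2056]
25.325
shift mm [ -8.2495 226.2785 110.3056] turn -0.026051084000172864 tool at [ 0.5667 -0.1959  0.2277] yaw 7.337554472137654
top 0 lid z 54.97 pitch deg 0.1 roll -0.5 x [-63.8345  42.0359]
top 1 lid z 54.66 pitch deg -0.31 roll -0.05 x [-64.1106  43.071 ]
top 2 lid z 54.46 pitch deg -0.27 roll -0.42 x [-63.3705  43.0365]
side 0 lid z 53.46 pitch deg 0.02 roll -0.31 x [-66.7949  39.8527]
side 1 lid z 53.57 pitch deg -0.04 roll -0.58 x [-66.0777  40.7001]
side 2 lid z 53.61 pitch deg -0.17 roll -0.63 x [-65.0047  41.1139]
```

View pics/c7.png

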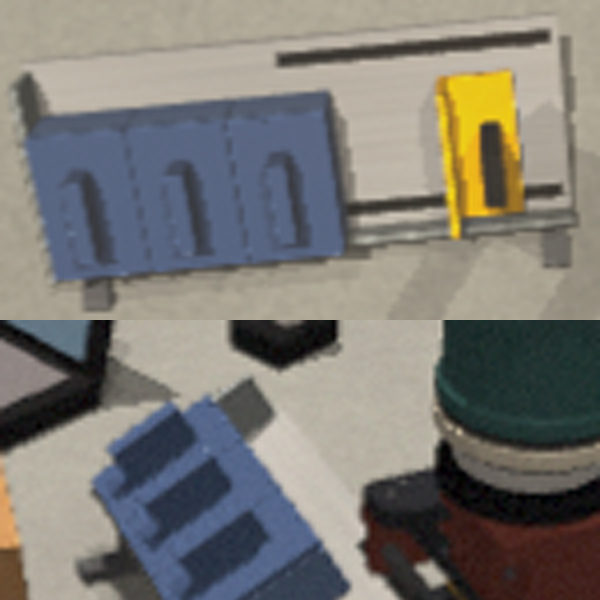

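All three boxes are now flush, flat and aligned at the lip. The seams in the top crop at (130,200) and (232,200) are closed, and rib pitch between the loose box and its neighbour is 70 mm. Next is the stop: pinch its grip and slide it about 80 mm.

servo_tool([
  [-4,50,0,0,40],
  [-4,60,0,0,40],
  [0,60,0,0,40],
  [0,56,0,0,40],
  [0,0,0,0,40],
  [0,0,50,0,40],
  [0,0,45,0,40],
  [0,0,15,0,40],
  [0,0,0,0,40],
  [0,0,0,0,0],
  [0,0,0,0,0],
  [0,0,0,0,0],
], newtons=12)

```text
clock: 26.92
ee_pos: [0.5468, 0.0292, 0.1187]
tool_rot: [[-0.992, -0.128, 0.003], [-0.128, 0.992, 0.001], [-0.003, 0.0, -1.0]]
contact_force: [-0.4, 1.8, 5.8]
grip_width: 0.0159
```

```bash
python3 - <<'E'
from w import *
d=np.load("deck2.npz");c,R=d["c"],d["R"];s=bot.get_state()
print(s["grip_width"],s["contact_force"],R.T@(np.array(s["ee_pos"])+[0,0,.019]-c)*1e3)
E
```

```text
0.015936111422591395 [-0.4125  1.796   5.8228] [  -4.5024 -113.6199   82.7152]
```

servo_tool([
  [0,8,0,0,0],
  [0,12,0,0,0],
  [0,15,0,0,0],
  [0,15,0,0,0],
  [0,12,0,0,0],
  [0,8,0,0,0],
  [0,4,0,0,0],
  [0,0,0,0,0],
])

```text
clock: 27.92
ee_pos: [0.5377, 0.1025, 0.1187]
tool_rot: [[-0.992, -0.129, 0.003], [-0.129, 0.992, -0.0], [-0.003, -0.001, -1.0]]
contact_force: [-0.1, 0.3, 5.6]
grip_width: 0.0163
```

servo_tool([
  [0,1.5,0,0,0],
  [0,1.5,0,0,0],
  [0,0,0,0,0],
])

```text
clock: 28.3
ee_pos: [0.5374, 0.1049, 0.1187]
tool_rot: [[-0.992, -0.129, 0.003], [-0.129, 0.992, -0.001], [-0.003, -0.001, -1.0]]
contact_force: [1.0, -2.5, 5.6]
grip_width: 0.0159
```

servo_tool([
  [0,1,0,0,0],
  [0,1,0,0,0],
  [0,0,0,0,0],
])

```text
clock: 28.68
ee_pos: [0.5372, 0.1068, 0.1187]
tool_rot: [[-0.992, -0.129, 0.003], [-0.129, 0.992, -0.001], [-0.003, -0.001, -1.0]]
contact_force: [1.1, -2.1, 5.3]
grip_width: 0.0159
```

servo_tool([
  [0,1,0,0,0],
  [0,1,0,0,0],
  [0,0,0,0,0],
])

```text
clock: 29.05
ee_pos: [0.5369, 0.1088, 0.1187]
tool_rot: [[-0.992, -0.129, 0.003], [-0.129, 0.992, -0.001], [-0.003, -0.001, -1.0]]
contact_force: [1.7, -1.7, 6.2]
grip_width: 0.0156
```

servo_tool([
  [0,1,0,0,0],
  [0,0,0,0,0],
])

```text
clock: 29.3
ee_pos: [0.5368, 0.1098, 0.1187]
tool_rot: [[-0.992, -0.129, 0.003], [-0.129, 0.992, -0.001], [-0.003, -0.001, -1.0]]
contact_force: [1.2, -2.5, 5.7]
grip_width: 0.016
```

servo_tool([
  [0,0.7,0,0,0],
  [0,0.7,0,0,0],
  [0,0,0,0,0],
])

```text
clock: 29.68
ee_pos: [0.5368, 0.1103, 0.1187]
tool_rot: [[-0.992, -0.129, 0.004], [-0.129, 0.992, -0.002], [-0.003, -0.003, -1.0]]
contact_force: [2.0, -5.9, 5.1]
grip_width: 0.016
```

servo_tool([
  [0,0.7,0,0,0],
  [0,0,0,0,0],
])

```text
clock: 29.92
ee_pos: [0.5368, 0.1104, 0.1187]
tool_rot: [[-0.992, -0.129, 0.004], [-0.129, 0.992, -0.003], [-0.003, -0.004, -1.0]]
contact_force: [0.8, -7.4, 5.1]
grip_width: 0.0157
```

Contact: force rose from 2.5 to 7.4 N with motion stopped. Let go, clear away and do the final check.

servo_tool([
  [0,0,0,0,34],
  [0,0,0,0,34],
  [0,0,-15,0,34],
  [0,0,-45,0,34],
  [0,0,-50,0,34],
  [0,-50,0,0,34],
  [0,-60,0,0,34],
  [0,-60,0,0,34],
  [0,-60,0,0,34],
  [0,-60,0,0,34],
  [0,0,0,0,34],
])

```text
clock: 31.3
ee_pos: [0.5729, -0.1795, 0.2282]
tool_rot: [[-0.992, -0.124, 0.001], [-0.124, 0.992, -0.002], [-0.001, -0.002, -1.0]]
contact_force: [-0.4, 1.0, -0.2]
grip_width: 0.0342
```

```bash
python3 chk.py c8 -113 | grep -v shift
```

```text
top wall -y 131.95160961750787
0 lid x [-64.7735  41.9823] z 54.995879441945135 rib x [-38.6521  15.2607] y [31.8017 43.0645] 91
1 lid x [-64.4302  42.1974] z 54.85772821485386 rib x [-38.5411  16.1621] y [101.7403 113.0276] 92
2 lid x [-63.3705  43.2342] z 54.64579553005724 rib x [-38.5078  17.2261] y [172.5665 185.2208] 102
lid y ext [  6.5562 208.8777] rect ((-10.599388122558594, 107.61842346191406), (204.071044921875, 111.00874328613281), 89.71861267089844)
blade top y [-3.634  -0.4465  2.4945]
side wall -y 86.55541893451596
0 lid x [-67.1462  39.6879] z 53.42664981227965 rib x [-41.1911  14.2614] y [28.717  42.8614] 69
1 lid x [-66.3357  40.7385] z 53.37757024704325 rib x [-40.3113  14.6092] y [ 98.1106 113.0374] 63
2 lid x [-64.6831  41.0793] z 53.51692402743851 rib x [-36.4387  13.4071] y [166.8505 180.5389] 47
lid y ext [  2.4411 206.2888] rect ((-13.302658081054688, 85.02655029296875), (251.68931579589844, 108.37067413330078), 89.52424621582031)
blade top y [-5.9083 -2.3258  2.0587]
31.4
top 0 lid z 54.99 pitch deg 0.02 roll -0.36 x [-64.4993  42.161 ]
top 1 lid z 54.74 pitch deg 0.18 roll 0.1 x [-63.7101  42.5658]
top 2 lid z 54.35 pitch deg 0.1 roll -0.05 x [-63.1021  42.8225]
side 0 lid z 53.59 pitch deg 0.15 roll -0.17 x [-66.8976  39.7228]
side 1 lid z 53.72 pitch deg 0.21 roll -0.75 x [-66.2202  40.1147]
side 2 lid z 53.69 pitch deg -0.04 roll -0.15 x [-64.4005  40.8333]
```

View pics/c8.png

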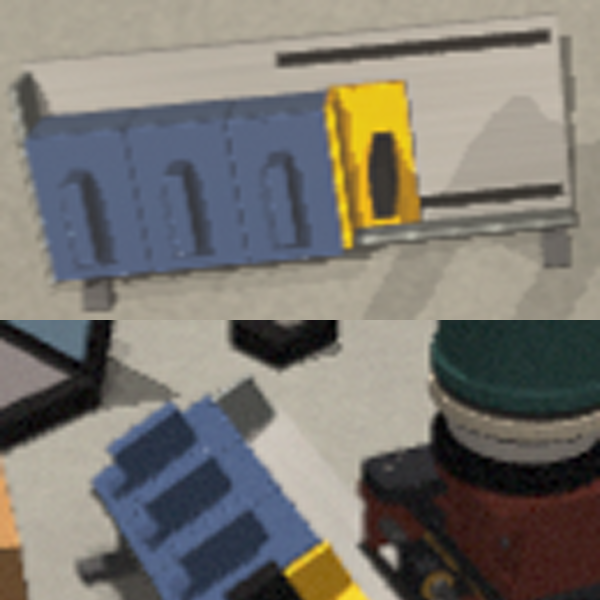

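The stop's blade touches the box at the top crop's (345,170). The row, the lip seating and the seams are unchanged, and the gripper is clear. Handing in.

```bash
python3 -c "
from workcell import bot
print(bot.job_done())"
```

```text
the job is handed in; nothing more can be done
None
```

The blue box is on the rack, flat on the deck with its front end at the lip and flush against its neighbour. The yellow stop touches it, and I handed the job in at about 31 s.

**First try failed:** the box came to rest pitched about 12.5°, with its front edge riding on the lip. Some of my early lid-height readings had wrongly shown it as flat. I regripped it, pulled it clear of the neighbour, lifted it up-slope, let it settle behind the lip and then slid it down and sideways. The neighbour was touched with about 7 to 13 N on the first try and 10.6 N on the second.

**Last checks:**
- **Box:** pitch is within 0.2°. Its lid is at the same height as its neighbour's, and its front end is level with it to about 1 mm. The ribs are 70 mm apart.
- **Stop:** the blade face is at the box's side within 1–2 mm, about the camera accuracy. While sliding it, the force rose from 2.5 to 7.4 N as the motion stopped.
- **Rest of the scene:** the row did not measurably move. I did not re-measure the red box and the other bystanders; the arm only passed above them.

I viewed 11 pictures, one more than the budget. The extra was a mid-job check.

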